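# Index the vial carousel by one hole

## Robot

A 6-joint arm with a two-finger parallel gripper is mounted at the origin on the work surface; the furniture and walls round the work are solid. World frame = base frame: x ahead of the robot, y to its left, z up, the work surface at z = 0. Lengths are in m, angles in rad, forces in N, time in s.
With the tool pointing down it reaches from about 0.3 to 0.775 m from the base axis. Payload 14.6 kg.
Tool frame: the origin (TCP) lies midway between the tips of the shut fingers; the grasp point (between the pads) lies 19 mm behind it; z points along the fingers, y is the line along which they close (so a half turn about z gives the same grasp; the last joint's range is limited). The gripper opens to 85 mm and grips with 20 to 120 N. Pads are 22 mm wide; open, the fingers measure 114 mm over their backs; the gripper's body (76 mm by 85 mm) begins 54 mm behind the grasp point. The pads swing forward as they close: fully open they stand 13 mm farther back than shut.
Start: joints at [-1.29, 0.3, 1.521, -0, 1.321, -0.067], TCP at [0.187, -0.517, 0.231] pointing down, gripper open.
Joint ranges: [-3.03, 3.03], [-0.79, 2.21], [0.23, 2.52], [-1.04, 4.18], [0, 3.07], [-2.55, 2.55]. Speed limits (rad/s): [2.22, 2.22, 2.57, 3.14, 3.14, 3.14].

## Interface

Orientations are given as a rotation vector (axis times angle).
In Python, from rig import ctrl gives the robot as it stands.
- The arm moves only by the tool carry_out, never from a script. Its argument "series" is text: rows parted by semicolons, each of 7 numbers parted by spaces: the shift along the tool's x, y, z as a fraction of full scale, then the turn, a rotation vector about the tool's x, y, z as a fraction of full scale, then the opening, from 0 (shut) to 1 (fully open). A call has exactly 10 rows; each row is the pose to reach, as a shift and turn from the pose commanded when the call began, along the tool's axes at that moment; what a row does not reach only later rows make up. Full scale, the value 1, is 400 mm for a shift and 30 degrees for a turn. A row lasts 1/12 s, in which the tool goes at most 41.7 mm and 7.16 degrees, less where a joint would pass 70% of its speed; a pose out of reach is approached as far as the arm can. A call with a number of a shift or a turn outside -1 to 1 is refused whole. A call with a gripper value outside its range is refused whole. The fingers move at their own pace and stop on an object; "newtons" is the grip in N (left out, the last holds). Time passes only in rows, so rows that repeat a pose let the fingers close, or fill a call up. It gives the time, the measured TCP pose, the force, the opening and the grip force at its end, in the units of the state.
- ctrl.get_state(): the state, without advancing time (a new reading comes with each control period).
- ctrl.snapshot(name): name is "scene" or "top" or "wrist"; returns the picture (480x640x3 uint8, red, green, blue); there is no depth.
- ctrl.camera_info(name): a dict with "intrinsics" (3x3 intrinsics, pixels), "dist_coeffs" ([k1, k2, p1, p2, k3] as OpenCV has them; the pictures are not rectified), "cam_to_world" (4x4, takes a point from camera to world coordinates); the wrist camera has in their place "mount" (4x4, takes a point from camera to tool coordinates, whose origin is the TCP and whose axes are the flange's). Camera axes: x right, y down, z forward; pixel columns grow to the right and rows downward; lengths in m; the calibration is good to about 2 mm. A picture is of the moment at which its call begins: read the wrist's pose just before it. camera_info takes no time and is no camera call.
- ctrl.finish_job(): hands the job in; it is judged then, once.
The state is a dict: "t": time; "q": joint angles; "joint_velocities": joint speeds; "effort": joint torques, N m; "ee_pos": TCP position; "tool_rot": TCP orientation; "contact_force": force on the tool from outside, world axes, zero at the start; "moment": the same for the moment, N m; "finger_gap": opening from 0.0 (shut) to 1.0 (fully open); "grip_force": force on a finger pad.
Only numpy, scipy, OpenCV 4.12 (cv2) and the standard library are available. Lean on these libraries where they do the work, as an engineer would, in place of code of your own. Each camera call takes 0.05 s, during which the arm holds its last target. There are 200 camera calls.

## Task

Bring the next vial under the reading head: with a fingertip press the carousel's plunger, the round pad in the thumb well at the end of its arm, all the way in; keeping it in, push the carousel anticlockwise (seen from above) out of its hole and on to the next hole, one hole only, then let the plunger spring fully out so that the table is locked there. Grasp and lift nothing: the vials stay seated in their sockets, and the bottles and the beaker standing about stay where they are.

Things in the scene. Friction and masses are not known exactly. Their poses are not given: they have to be found in the camera images.
- carousel_base: Fixed grey foot of the vial carousel, origin on the turning axis at the worktop, z up. Its x axis points to hole 0, where the arm with the thumb well stands at the start. On it turns an aluminium table (diameter 156 mm, top 56 mm above the worktop).
- next_hole (a point): Mouth of the next hole: 60 degrees anticlockwise of hole 0, 78 mm from the axis, 35 mm above the worktop; fixed. The holes are six open notches, 60 degrees apart, in the rim of the fixed steel index plate (radius 81 mm, 30 to 40 mm above the worktop, just under the table).
- read_spot (a point): Fixed point under the reading head, 45 mm from the axis, opposite hole 0, 78 mm above the worktop: where the middle of a seated vial stands when it is to be read. The head's underside is 112 mm above the worktop; its post (16 mm thick, 155 mm high with the head) stands 97 mm from the axis on that side.
- carousel (a joint): Table angle in rad: 0 at hole 0, growing anticlockwise seen from above; next hole at 1.047. Light friction (0.06 N m, some 0.6 N at the well); stays where left; play when locked about 0.02 either way. Let out within 0.06 of a hole, the plunger's tooth pulls itself in; let out between holes it rides under the plate (plunger about 8 mm in) until the table is pushed to a hole.
- plunger (a joint): How far the plunger is pressed in (down), in m: 0 fully out, 0.012 at the bottom stop. The tooth clears the plate from about 0.009. The spring takes about 3 N at the start and 6.6 N at the bottom, and pushes the plunger back out.
- pad (a point): Centre of the top of the plunger's round white pad (diameter 53 mm), pressed straight down; moves with it. 105 mm from the axis, 66 mm above the worktop when out, 54 when in. It sits in an upright round well, part of the table: inner diameter 56 mm, outer 68, rim 74 mm above the worktop. A shut gripper's tips fit in; the well's wall or friction on the pad takes the table along.
- vial0_mid (a point): Middle of a loose white capped vial (diameter 22 mm, 46 mm high), upright in a 14 mm deep socket of the table on the 45 mm radius, its top 102 mm above the worktop; at the start under the reading head. It rides along; leave it seated.
- vial1_mid (a point): Middle of a loose white capped vial (diameter 22 mm, 46 mm high), upright in a 14 mm deep socket of the table on the 45 mm radius, its top 102 mm above the worktop; at the start in the socket that comes under the reading head next. It rides along; leave it seated.
- vial2_mid (a point): Middle of a loose white capped vial (diameter 22 mm, 46 mm high), upright in a 14 mm deep socket of the table on the 45 mm radius, its top 102 mm above the worktop; at the start in the socket after that. It rides along; leave it seated.
- small_bottle: Bystander: clear glass bottle with a wide blue screw cap, 58 mm across, 126 mm high, origin at the centre of its underside. Leave it.
- glass_beaker: Bystander: tall clear glass beaker, 60 x 65 mm, 110 mm high, origin at the centre of its underside. Leave it.
- dropper: Bystander: brown dropper bottle with a rubber bulb, 36 mm across, 113 mm high, origin at the centre of its underside. Leave it.
Not all that is in view belongs to the job. Leave any green or pink look-alike of the part that bears vial1_mid alone.

How it is judged:
By the outcome, as a careful person would: the job done as asked, in the order asked, and still so for the second after the job is handed in, with the robot touching nothing.
It also fails if it takes over 38 s, if anything falls off the work surface, if the arm or the gripper's body presses on something with over 40 N, if the wrist force passes 120 N, or if a joint passes its speed limit or range.

## Working session

There is one attempt and no reset: what is moved stays moved. The work goes in short steps, Python scripts to look and compute and a tool call to move; the robot and the scene stay as the last step left them, time stands still between calls to the robot, and variables do not carry over. Pictures are saved under pics/ and viewed, at most 10 in all, crops included, and the job is handed in when it is done.

Besides the shell and the picture viewer there is one more tool, called as name(argument=value, ...) on one line, values as JSON. carry_out: Moves the arm, as the interface text tells. Shift numbers are shares of 400 mm and turn numbers shares of 30 degrees, none past 1 either way. Its arguments: {"type":"object","properties":{"series":{"type":"string"},"newtons":{"type":"number"}},"required":["series"]}

```bash
mkdir -p pics
python3 - <<'E'
from rig import ctrl
import cv2,numpy as np
np.set_printoptions(precision=4,suppress=True)
for n in("top","scene"):
    im=ctrl.snapshot(n); cv2.imwrite(f"pics/{n}0.png",im[:,:,::-1])
    c=ctrl.camera_info(n); print(n,np.array(c["intrinsics"]),c["dist_coeffs"],np.array(c["cam_to_world"]))
s=ctrl.get_state();print(s)
print(ctrl.camera_info("wrist"))
E
```

```text
top [[479.1743   0.     318.6096]
 [  0.     479.1743 238.8105]
 [  0.       0.       1.    ]] [0.0412 0.     0.     0.     0.    ] [[-0.0177 -0.9961  0.0865  0.4754]
 [-0.9993  0.0204  0.0304  0.0882]
 [-0.032  -0.0859 -0.9958  0.9418]
 [ 0.      0.      0.      1.    ]]
scene [[434.893    0.     317.8205]
 [  0.     434.893  239.2202]
 [  0.       0.       1.    ]] [-0.0938  0.      0.      0.      0.    ] [[ 0.5155  0.489  -0.7037  1.1636]
 [ 0.8567 -0.3117  0.411  -0.2436]
 [-0.0184 -0.8147 -0.5796  0.584 ]
 [ 0.      0.      0.      1.    ]]
{'t': 0.1, 'q': array([-1.2896,  0.3004,  1.5215, -0.    ,  1.3207, -0.0666]), 'joint_velocities': array([-0.0003, -0.0005,  0.0003,  0.0005,  0.001 ,  0.0005]), 'effort': array([ -0.0004, -54.4378, -36.2368,  -0.0001,   0.0031,  -0.    ]), 'ee_pos': array([ 0.1874, -0.5169,  0.2308]), 'tool_rot': array([-3.0932, -0.5434,  0.0002]), 'contact_force': array([-0.1116, -0.806 ,  0.1525]), 'moment': array([-0.0415,  0.0098, -0.0565]), 'grip_force': 0.0, 'finger_gap': 1.0045493170404656}
{'intrinsics': array([[344.5649,   0.    , 313.9762],
       [  0.    , 344.5649, 245.0623],
       [  0.    ,   0.    ,   1.    ]]), 'dist_coeffs': array([-0.0616,  0.    ,  0.    ,  0.    ,  0.    ]), 'mount': array([[-0.0003, -0.9589, -0.2839,  0.0732],
       [ 1.    , -0.0006,  0.0009, -0.0001],
       [-0.001 , -0.2839,  0.9589, -0.1428],
       [ 0.    ,  0.    ,  0.    ,  1.    ]])}
```

View pics/top0.png

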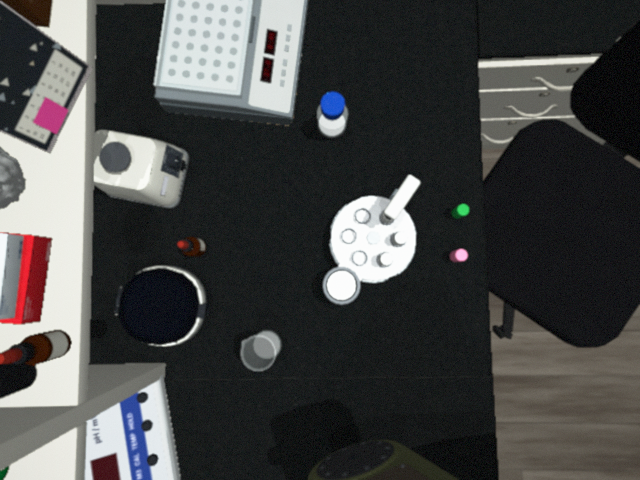

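View pics/scene0.png

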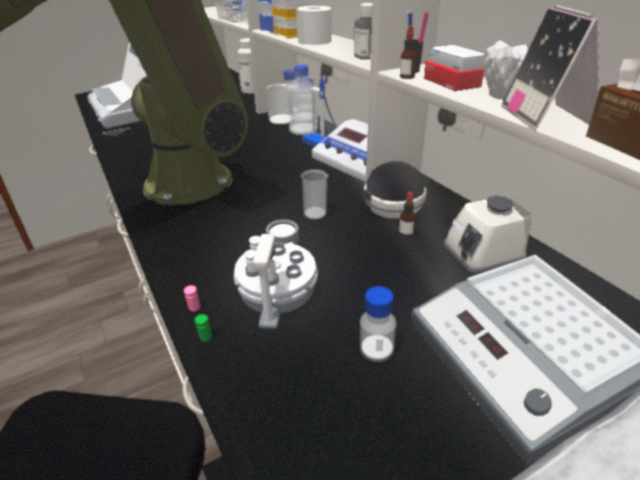

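The top view shows the carousel table at about (373,238), the well at (341,286), the head and its post at (402,198), and white vials at (397,240), (384,259) and under the head. The only lone look-alikes are a green one at (461,210) and a pink one at (459,255). The white-vial carousel is the one meant, and I'll confirm that in a crop.

```bash
cat > h.py <<'E'
import cv2,numpy as np
from rig import ctrl
np.set_printoptions(precision=4,suppress=True)
def ray(uv,c,T):
    p=cv2.undistortPoints(np.array(uv,float).reshape(-1,1,2),np.array(c["intrinsics"]),np.array(c["dist_coeffs"])).reshape(-1,2)
    return T[:3,3],np.c_[p,np.ones(len(p))]@T[:3,:3].T
def plane(uv,z,c,T):
    o,d=ray(uv,c,T); return o+d*((z-o[2])/d[:,2])[:,None]
def fit(P):
    A=np.c_[2*P[:,:2],np.ones(len(P))]; s=np.linalg.lstsq(A,(P[:,:2]**2).sum(1),rcond=None)[0]
    return s[:2],np.sqrt(s[2]+s[0]**2+s[1]**2)
E
python3 - <<'E'
from h import *
im=cv2.imread("pics/top0.png");c=ctrl.camera_info("top");T=np.array(c["cam_to_world"])
cr=cv2.resize(im[170:320,300:480],None,fx=4,fy=4,interpolation=cv2.INTER_CUBIC);cv2.imwrite("pics/crop0.png",cr)
g=cv2.cvtColor(im,cv2.COLOR_BGR2GRAY).astype(np.float32)
def radial(c0,r0,r1,z,angs,thr=110,n=3):
    # outermost crossing of thr along each ray, refined
    cc=np.array(c0,float)
    for _ in range(n):
        pts=[]
        for a in angs:
            r=np.arange(r1,r0,-.25);xy=cc+np.c_[np.cos(a)*r,np.sin(a)*r]
            v=cv2.remap(g,xy[:,0].astype(np.float32)[:,None],xy[:,1].astype(np.float32)[:,None],1)[:,0]
            k=np.where(v>thr)[0]
            if len(k) and k[0]>0: pts.append(xy[k[0]])
        P=plane(pts,z,c,T);q,R=fit(P);e=abs(np.linalg.norm(P[:,:2]-q,axis=1)-R)
        P=P[e<.003];q,R=fit(P)
    return q,R,len(P),e.mean()
d=np.deg2rad
print("table",radial((373,238),36,50,.056,np.r_[d(np.arange(-20,95,3)),d(np.arange(160,280,3))]))
print("well",radial((341,286),12,24,.074,d(np.arange(20,215,4))))
print("tab c",plane([(373,238)],.056,c,T),"well c",plane([(341,286)],.074,c,T))
E
```

```text
table (array([0.5513, 0.0156]), np.float64(0.08030475407610194), 79, np.float64(0.0007340889752291458))
well (array([0.4665, 0.0755]), np.float64(0.03338464664421977), 49, np.float64(0.00015909161783472708))
tab c [[0.5517 0.0146 0.056 ]] well c [[0.4647 0.0758 0.074 ]]
```

View pics/crop0.png

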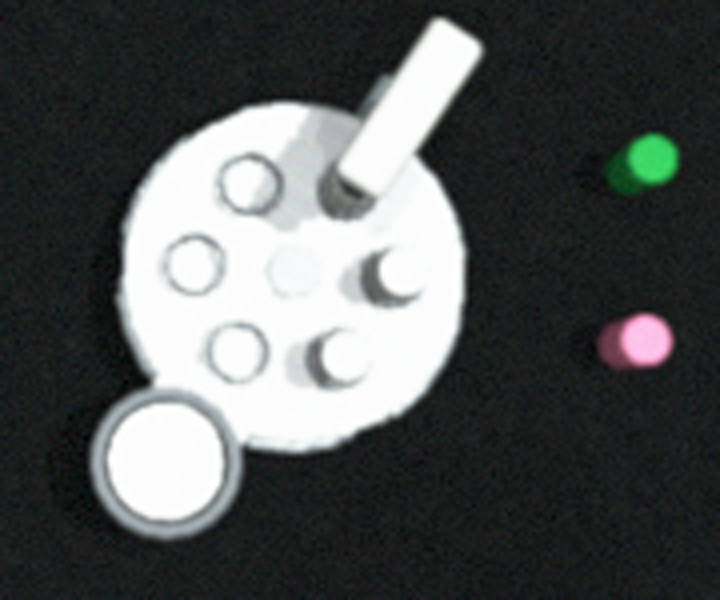

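The crop shows the white table with the head over the first vial (near crop px (350,190)). Vial1 is at (400,275), vial2 at (345,355), and the well with its grey rim is at (166,462), so this is the right carousel. The green and pink ones are loose decoys.

```bash
cat > to.py <<'E'
from h import *; import sys
from scipy.spatial.transform import Rotation as R
s=ctrl.get_state();M=R.from_rotvec(s["tool_rot"]).as_matrix();p=s["ee_pos"]
print("pos",p,"t",s["t"],"F",s["contact_force"],"x,y axes",M[:,0],M[:,1])
for a in sys.argv[1:]:
    d=np.array(eval(a))-p; print(a,"rows",M.T@d/.4,"mm",np.linalg.norm(d)*1e3)
E
python3 to.py "(.35,-.22,.2)" "(.4665,.0755,.14)"
```

```text
pos [ 0.1874 -0.5169  0.2308] t 0.1 F [-0.1116 -0.806   0.1525] x,y axes [0.9401 0.3408 0.0001] [ 0.3408 -0.9401 -0.001 ]
(.35,-.22,.2) rows [ 0.6351 -0.5591  0.0776] mm 339.8898505990076
(.4665,.0755,.14) rows [ 1.1607 -1.1542  0.2282] mm 661.1003586512834
```

carry_out(series="0.06 -0.055 0.008 0 0 0 0; 0.125 -0.11 0.015 0 0 0 0; 0.19 -0.165 0.023 0 0 0 0; 0.255 -0.225 0.03 0 0 0 0; 0.32 -0.28 0.04 0 0 0 0; 0.385 -0.335 0.047 0 0 0 0; 0.445 -0.39 0.054 0 0 0 0; 0.51 -0.445 0.062 0 0 0 0; 0.575 -0.505 0.07 0 0 0 0; 0.635 -0.56 0.078 0 0 0 0", newtons=20)

```text
t: 0.93
ee_pos: [0.3503, -0.2181, 0.1999]
tool_rot: [-3.094, -0.543, 0.0]
contact_force: [1.3, -0.0, -0.4]
finger_gap: -0.001
grip_force: 0.0
```

```bash
python3 to.py "(.4665,.0755,.14)"
```

```text
pos [ 0.3503 -0.2181  0.1999] t 0.9333 F [ 1.2686 -0.0027 -0.4015] x,y axes [ 0.9402  0.3407 -0.    ] [ 0.3407 -0.9402 -0.0002]
(.4665,.0755,.14) rows [ 0.5233 -0.5911  0.1498] mm 321.4131349306907
```

carry_out(series="0.06 -0.065 0.015 0 0 0 0; 0.12 -0.135 0.035 0 0 0 0; 0.18 -0.2 0.05 0 0 0 0; 0.24 -0.27 0.07 0 0 0 0; 0.3 -0.34 0.085 0 0 0 0; 0.36 -0.405 0.105 0 0 0 0; 0.42 -0.475 0.12 0 0 0 0; 0.48 -0.54 0.135 0 0 0 0; 0.523 -0.591 0.15 0 0 0 0; 0.523 -0.591 0.15 0 0 0 0")

```text
t: 1.77
ee_pos: [0.4664, 0.0771, 0.1388]
tool_rot: [-3.093, -0.548, 0.002]
contact_force: [0.5, -1.1, -0.7]
finger_gap: -0.002
grip_force: 0.0
```

```bash
python3 - <<'E'
from h import *
im=ctrl.snapshot("wrist");cv2.imwrite("pics/w1.png",im[:,:,::-1])
E
python3 to.py "(.4665,.0755,.080)" "(.4665,.0755,.066)" "(.4665,.0755,.0535)"
```

```text
pos [0.4658 0.0754 0.1391] t 1.8167 F [0.3195 0.4318 0.3839] x,y axes [ 0.9391  0.3438 -0.0017] [ 0.3438 -0.9391 -0.0006]
(.4665,.0755,.080) rows [0.0019 0.0004 0.1478] mm 59.12524453712366
(.4665,.0755,.066) rows [0.0019 0.0004 0.1828] mm 73.12453163466732
(.4665,.0755,.0535) rows [0.002  0.0004 0.2141] mm 85.62409210790308
```

View pics/w1.png

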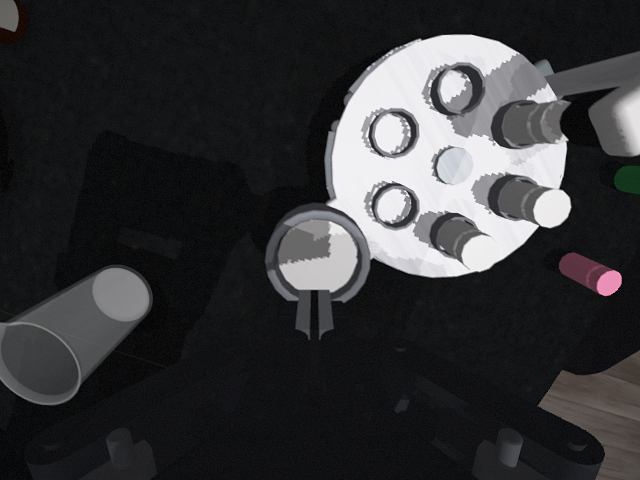

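The wrist view shows the shut fingertips at (314,320), lined up over the well at (318,255), with the beaker well clear at (80,340). Going down now.

carry_out(series="0.002 0 0.04 0 0 0 0; 0.002 0 0.09 0 0 0 0; 0.002 0 0.13 0 0 0 0; 0.002 0 0.16 0 0 0 0; 0.002 0 0.178 0 0 0 0; 0.002 0 0.188 0 0 0 0; 0.002 0 0.198 0 0 0 0; 0.002 0 0.206 0 0 0 0; 0.002 0 0.211 0 0 0 0; 0.002 0 0.211 0 0 0 0")

```text
t: 2.65
ee_pos: [0.467, 0.0739, 0.0559]
tool_rot: [3.094, 0.544, 0.001]
contact_force: [-1.8, 1.2, 4.9]
finger_gap: 0.002
grip_force: 2.7
```

```bash
python3 to.py
```

```text
pos [0.467  0.0739 0.0559] t 2.65 F [-1.8386  1.1577  4.9225] x,y axes [0.9401 0.3408 0.0008] [ 0.3408 -0.9401  0.0003]
```

carry_out(series="0 0 0.001 0 0 0 0; 0 0 0.002 0 0 0 0; 0 0 0.003 0 0 0 0; 0 0 0.004 0 0 0 0; 0 0 0.005 0 0 0 0; 0 0 0.006 0 0 0 0; 0 0 0.007 0 0 0 0; 0 0 0.007 0 0 0 0; 0 0 0.007 0 0 0 0; 0 0 0.007 0 0 0 0")

```text
t: 3.48
ee_pos: [0.4672, 0.0742, 0.0538]
tool_rot: [-3.094, -0.544, -0.002]
contact_force: [-4.1, 3.0, 11.2]
finger_gap: -0.002
grip_force: 5.4
```

```bash
python3 to.py
```

```text
pos [0.4672 0.0742 0.0538] t 3.4833 F [-4.0725  3.0137 11.1994] x,y axes [0.9401 0.3409 0.0014] [ 0.3409 -0.9401  0.0001]
```

At the bottom stop (z 0.0538, 11 N against a 6.6 N spring). Next, the arc waypoints.

```bash
cat > arc.py <<'E'
from h import *; import sys
from scipy.spatial.transform import Rotation as R
s=ctrl.get_state();M=R.from_rotvec(s["tool_rot"]).as_matrix();p=s["ee_pos"][:2];ax=np.array([.552,.0152])
print("ang",np.rad2deg(np.arctan2(*(p-ax)[::-1]))%360,"r",np.linalg.norm(p-ax))
for k in range(1,int(sys.argv[2])+1):
    a=np.deg2rad(float(sys.argv[1])*k);r=np.array([[np.cos(a),-np.sin(a)],[np.sin(a),np.cos(a)]])
    d=r@(p-ax)+ax-p; print((M.T@np.r_[d,0]/.4)[:2])
E
python3 arc.py 3 10
```

```text
ang 145.19779272445678 r 0.10328801863177156
[-0.0108  0.0081]
[-0.0212  0.0167]
[-0.0311  0.0259]
[-0.0406  0.0356]
[-0.0495  0.0458]
[-0.0579  0.0564]
[-0.0657  0.0674]
[-0.0729  0.0789]
[-0.0795  0.0907]
[-0.0854  0.1028]
```

carry_out(series="-0.011 0.008 0 0 0 0 0; -0.021 0.017 0 0 0 0 0; -0.031 0.026 0 0 0 0 0; -0.041 0.036 0 0 0 0 0; -0.05 0.046 0 0 0 0 0; -0.058 0.056 0 0 0 0 0; -0.066 0.067 0 0 0 0 0; -0.073 0.079 0 0 0 0 0; -0.08 0.091 0 0 0 0 0; -0.085 0.103 0 0 0 0 0")

```text
t: 4.32
ee_pos: [0.4495, 0.0233, 0.0538]
tool_rot: [3.094, 0.544, 0.004]
contact_force: [-1.1, 0.3, 9.2]
finger_gap: 0.003
grip_force: 4.7
```

```bash
python3 to.py; python3 arc.py 3 10
python3 - <<'E'
from h import *
im=ctrl.snapshot("top")[:,:,::-1];cv2.imwrite("pics/t2.png",cv2.resize(im[170:320,300:480],None,fx=4,fy=4,interpolation=cv2.INTER_CUBIC))
E
```

```text
pos [0.4495 0.0233 0.0538] t 4.3167 F [-1.0769  0.3281  9.2204] x,y axes [0.9401 0.341  0.0022] [ 0.341  -0.9401  0.0008]
ang 175.4561614468824 r 0.10277574402757023
[-0.0053  0.0124]
[-0.0098  0.025 ]
[-0.0138  0.0379]
[-0.017   0.0509]
[-0.0196  0.0642]
[-0.0215  0.0775]
[-0.0226  0.0909]
[-0.0231  0.1043]
[-0.0228  0.1178]
[-0.0219  0.1312]
```

View pics/t2.png

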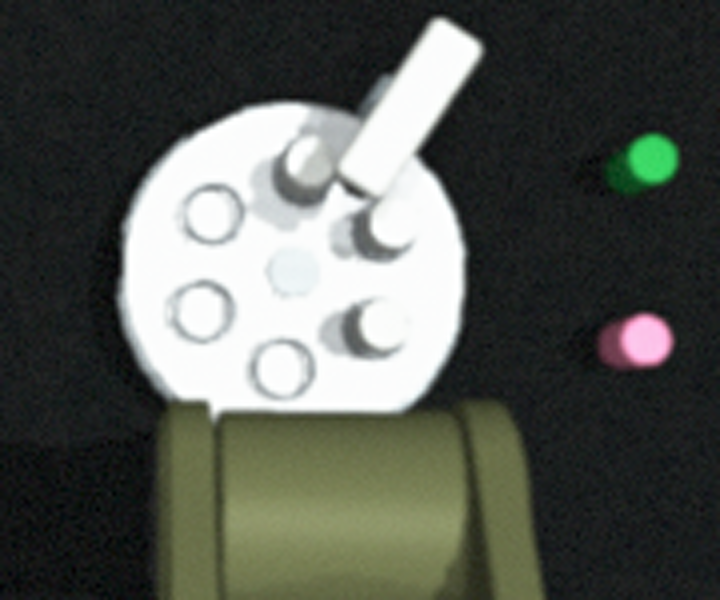

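The table turns with the tip: the sockets have moved about 28° (e.g. crop (195,265) → (203,311)), and the vials are upright. On with the second half.

carry_out(series="-0.005 0.012 0 0 0 0 0; -0.01 0.025 0 0 0 0 0; -0.014 0.038 0 0 0 0 0; -0.017 0.051 0 0 0 0 0; -0.02 0.064 0 0 0 0 0; -0.0215 0.0775 0 0 0 0 0; -0.0226 0.091 0 0 0 0 0; -0.023 0.104 0 0 0 0 0; -0.023 0.118 0 0 0 0 0; -0.022 0.131 0 0 0 0 0")

```text
t: 5.2
ee_pos: [0.4593, -0.029, 0.0539]
tool_rot: [3.093, 0.544, 0.004]
contact_force: [-0.3, 0.5, 9.0]
finger_gap: 0.002
grip_force: 4.3
```

```bash
cat > ang.py <<'E'
from h import *
import sys
im=ctrl.snapshot("top")[:,:,::-1];cv2.imwrite(sys.argv[1],cv2.resize(im[170:320,300:480],None,fx=4,fy=4,interpolation=cv2.INTER_CUBIC))
a=cv2.cvtColor(cv2.imread("pics/crop0.png"),6);b=cv2.cvtColor(cv2.imread(sys.argv[1]),6)
c=ctrl.camera_info("top");T=np.array(c["cam_to_world"])
def socks(g):
    # dark socket rings: flat interior circles by Hough
    h=cv2.HoughCircles(g,cv2.HOUGH_GRADIENT,1,50,param1=60,param2=14,minRadius=25,maxRadius=36)[0]
    uv=(h[:,:2]+.5)/4-.5+[300,170];P=plane(uv,.056,c,T)[:,:2]-[.552,.0152]
    r=np.linalg.norm(P,axis=1);k=abs(r-.045)<.004
    return np.c_[np.rad2deg(np.arctan2(P[k,1],P[k,0]))%360,r[k]*1e3]
print(socks(a));print(socks(b))
E
python3 ang.py pics/t3.png; python3 to.py;python3 arc.py 1 5
```

```text
[[143.806   44.9656]
 [ 83.8835  45.6615]
 [ 23.5333  45.4   ]
 [325.0424  45.5824]
 [205.1959  45.1263]
 [265.3896  42.9403]]
[[142.7749  43.8356]
 [ 80.9882  45.9149]
 [ 20.6966  45.9518]
 [262.5177  44.4806]
 [322.4862  45.8693]
 [204.1276  43.706 ]]
pos [ 0.4596 -0.0296  0.0539] t 5.25 F [-1.7149 -1.6452  7.7351] x,y axes [0.9402 0.3407 0.0022] [ 0.3407 -0.9402  0.0014]
ang 205.89552328198704 r 0.10266906376466071
[0.0005 0.0045]
[0.0011 0.0089]
[0.0017 0.0133]
[0.0025 0.0177]
[0.0033 0.0221]
```

View pics/t3.png

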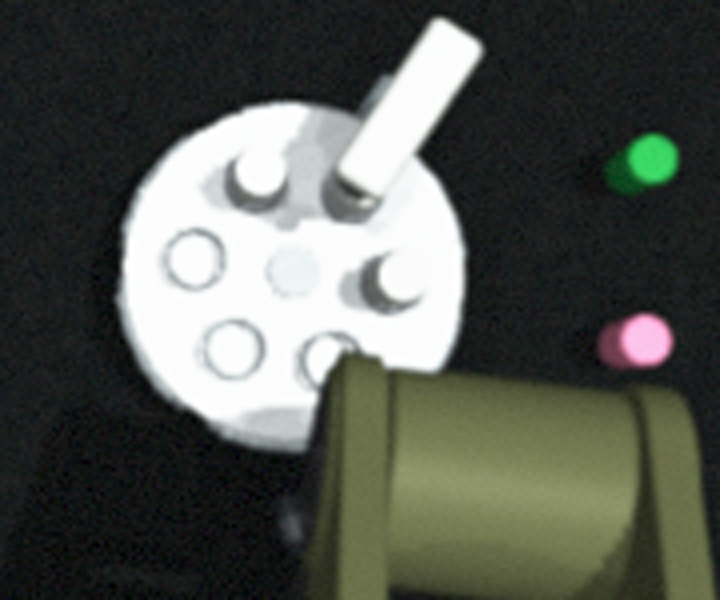

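The table sits about 2.7° short of the next hole (vial1 is nearly under the head at crop (350,195)), so I push 2.5° more with the plunger still in.

carry_out(series="0 0.002 0 0 0 0 0; 0 0.004 0 0 0 0 0; 0 0.006 0 0 0 0 0; 0.001 0.008 0 0 0 0 0; 0.001 0.01 0 0 0 0 0; 0.0014 0.011 0 0 0 0 0; 0.0014 0.011 0 0 0 0 0; 0.0014 0.011 0 0 0 0 0; 0.0014 0.011 0 0 0 0 0; 0.0014 0.011 0 0 0 0 0")

```text
t: 6.08
ee_pos: [0.4612, -0.0328, 0.0539]
tool_rot: [3.093, 0.544, 0.003]
contact_force: [-0.7, 0.0, 8.5]
finger_gap: 0.003
grip_force: 4.5
```

```bash
python3 ang.py pics/t4.png; python3 to.py
```

```text
[[143.806   44.9656]
 [ 83.8835  45.6615]
 [ 23.5333  45.4   ]
 [325.0424  45.5824]
 [205.1959  45.1263]
 [265.3896  42.9403]]
[[ 83.8835  45.6615]
 [144.2882  44.7027]
 [ 22.5187  46.0615]
 [206.7806  44.728 ]
 [325.2047  44.9368]
 [264.9389  44.793 ]]
pos [ 0.4612 -0.0328  0.0539] t 6.1333 F [-1.0873 -0.0307  8.7041] x,y axes [0.9401 0.341  0.0019] [ 0.341  -0.9401  0.0013]
```

Aligned to within about 0.3°. Letting the plunger out straight up.

carry_out(series="0 0 -0.01 0 0 0 0; 0 0 -0.02 0 0 0 0; 0 0 -0.03 0 0 0 0; 0 0 -0.04 0 0 0 0; 0 0 -0.05 0 0 0 0; 0 0 -0.08 0 0 0 0; 0 0 -0.13 0 0 0 0; 0 0 -0.2 0 0 0 0; 0 0 -0.28 0 0 0 0; 0 0 -0.36 0 0 0 0")

```text
t: 6.97
ee_pos: [0.4598, -0.0325, 0.1981]
tool_rot: [-3.094, -0.544, 0.002]
contact_force: [0.1, 0.3, -1.2]
finger_gap: -0.003
grip_force: 0.0
```

carry_out(series="-0.05 0.06 0 0 0 0 0; -0.1 0.12 0 0 0 0 0; -0.15 0.18 0 0 0 0 0; -0.2 0.24 0 0 0 0 0; -0.25 0.3 0 0 0 0 0; -0.3 0.36 0 0 0 0 0; -0.35 0.42 0 0 0 0 0; -0.35 0.48 0 0 0 0 0; -0.35 0.54 0 0 0 0 0; -0.35 0.54 0 0 0 0 0")

```text
t: 7.8
ee_pos: [0.4026, -0.2863, 0.1967]
tool_rot: [3.095, 0.54, -0.0]
contact_force: [0.6, 0.7, 0.3]
finger_gap: 0.001
grip_force: 0.0
```

```bash
python3 ang.py pics/t5.png; python3 to.py
python3 - <<'E'
from h import *
im=ctrl.snapshot("scene")[:,:,::-1];im=cv2.resize(im[200:350,170:350],None,fx=3,fy=3)
t=cv2.imread("pics/t5.png");t=cv2.resize(t,(258,215));cv2.imwrite("pics/f.png",np.hstack([im,np.pad(t,((0,450-215),(0,0),(0,0)))]))
E
```

```text
[[143.806   44.9656]
 [ 83.8835  45.6615]
 [ 23.5333  45.4   ]
 [325.0424  45.5824]
 [205.1959  45.1263]
 [265.3896  42.9403]]
[[143.4681  44.5874]
 [204.9356  44.5141]
 [ 82.7217  45.7488]
 [325.5271  45.3285]
 [ 21.7592  46.3065]
 [264.8987  44.3361]]
pos [ 0.4022 -0.2846  0.1965] t 7.85 F [-0.9805  0.3432 -0.6971] x,y axes [ 0.9408  0.3391 -0.0006] [ 0.3391 -0.9408 -0.0009]
```

View pics/f.png

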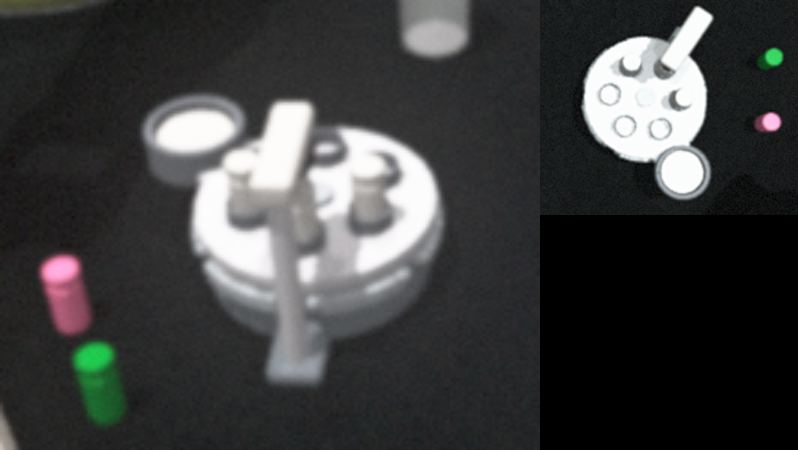

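The well stands at the next hole, with vial1 under the head at small-image (665,70). All the vials are upright. One numeric check of the pad height, to see that the tooth is in.

Run:
```python
from h import *
im1=ctrl.snapshot("scene")[:,:,::-1].copy();im0=cv2.imread("pics/scene0.png")
c=ctrl.camera_info("scene");T=np.array(c["cam_to_world"]);W=np.linalg.inv(T)
ax=np.array([.552,.0152])
K=np.array(c["intrinsics"]);D=np.array(c["dist_coeffs"])
for im,a in((im0,144.8),(im1,204.8)):
    w=ax+.105*np.array([np.cos(np.deg2rad(a)),np.sin(np.deg2rad(a))])
    pr=lambda P:cv2.projectPoints(np.array(P,float),cv2.Rodrigues(W[:3,:3])[0],W[:3,3],K,D)[0][:,0]
    th=np.linspace(0,6.28,80);circ=lambda r,z:np.c_[w[0]+r*np.cos(th),w[1]+r*np.sin(th),0*th+z]
    rim=np.zeros(im.shape[:2],np.uint8);cv2.fillPoly(rim,[pr(circ(.0285,.074)).round().astype(int)],1)
    g=cv2.cvtColor(im,6);m=((g>170)&(rim>0)).astype(np.uint8)
    out=[int(m.sum())]
    for d in(0,.008,.012):   # visible area expected: pad disc seen through rim
        p=np.zeros_like(rim);cv2.fillPoly(p,[pr(circ(.0265,.066-d)).round().astype(int)],1);out.append(int((p&rim).sum()))
    n=cv2.countNonZero(m);ys=np.where(m.any(1))[0];ry=np.where(rim.any(1))[0]
    print("seen, expected at 0/8/12 mm:",out,"pad rows",ys[[0,-1]],"rim rows",ry[[0,-1]])
```

```text
seen, expected at 0/8/12 mm: [236, 242, 164, 131] pad rows [224 235] rim rows [220 235]
seen, expected at 0/8/12 mm: [265, 274, 189, 149] pad rows [237 249] rim rows [233 249]
```

The pad is fully out: I count 265 px, against 274 expected when out and 189 when riding. Handing in.

```bash
python3 -c "
from rig import ctrl
print(ctrl.finish_job())"
```

```text
the job is handed in; nothing more can be done
None
```

The carousel is one hole on anticlockwise with vial1 under the reading head; the camera check shows the plunger fully out, the vials still seated and the table at the hole. The job is handed in at about 8 s of the 38 s allowed, but no verdict came back.

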